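Zero the bench thickness gauge and hold its spindle open

TASK

Get the thickness gauge ready for the next board: with its spindle still standing on the anvil, zero it by pressing the recessed round key of its console fully in with the stylus from the tool stand, and put the stylus back upright in its own hole. Then draw the gauge's spindle straight up by its lifting knob without straining it in its guide, until its foot is about 15 mm above the anvil, and finish while still holding it there. Leave the other things on the bench where they are.

Things in the scene. Friction and masses are not known exactly. Their poses are not given: they have to be found in the camera images.
- gauge: bench thickness gauge, fixed: grey base 140 (x) by 240 (y) by 30 mm, front to its own -x, origin under the base's middle, z up. In its frame, mm: spindle axis at x 0, y -60; a column 25 mm thick (44 mm at its clamp) behind it at x +48, y -60, up to z 165; console on the +y half, its key at x -35, y +60, a tilted display behind the key up to z 67
- anvil (a point): centre of the top of the gauge's anvil, a 52 mm steel disc on the base, straight below the spindle, 42 mm above the bench
- guide_top (a point): centre of the upper mouth of the guide tube, 165 mm above the bench: an upright aluminium tube of 29 mm outside diameter and 11.5 mm bore, 80 mm long (z 85 to 165 mm), carried by an arm from the column; the spindle runs in it
- spindle_foot (a point): centre of the underside of the spindle, a loose upright steel rod of 10 mm diameter (about 0.13 kg) that slides in the guide tube with 1.5 mm of play. Its foot, a disc 16 mm wide and 12 mm high, stands on the anvil at the start. Only its weight draws it down; after 31 mm of lift the foot strikes the tube
- knob (a point): centre of the spindle's lifting knob, an upright cylinder of 19 mm diameter and 18 mm high on the top of the rod, 153 mm above the spindle's foot; at rest it is 195 mm above the bench and its underside 21 mm above the top of the guide tube. Nothing stands above it
- key_top (a point): centre of the top of the zero key, a 13.6 mm round black button in a 15 mm round hole in the console's deck, its top 5 mm below the deck (deck 46 mm, key 41 mm above the bench); it is pressed straight down
- zero_key (a joint): travel of the zero key in m: 0 out, 0.003 fully in; a spring returns it, 1 N to start and about 3.6 N fully in
- stylus_grip (a point): centre of the stylus's handle. It (35 g) stands upright, point down, in one of the stand's holes: slender black handle of square section, 14 by 14 mm, 70 mm long, sides nearly along the stand's own x and y; under it a round collar 23 mm wide, 5 mm thick, whose underside, 40 mm below this point, rests on the stand; then a steel shank 8 mm thick, narrowing to a 4 mm point. z points up along it
- stylus_tip (a point): the stylus's point, 86 mm below stylus_grip; 46 mm of shank and point hang below the collar
- stand: tool stand, fixed: wooden block 56 (x) by 184 (y) by 60 mm high, origin under its middle; three through holes of 13 mm diameter in its top at y -60, 0 and +60 mm of its own frame; which tool stands in which hole changes
- nutdriver_mid (a point): middle of the handle of a nut driver in the stand: handle 29 mm thick, top 72 mm above the stand; to be left alone
- brush_mid (a point): middle of the handle of a flat bench brush in the stand, bristles up, 36 mm wide, top 72 mm above the stand; to be left alone
- board_mid (a point): middle of a green circuit board, 60 by 130 mm and up to 18 mm high, lying loose in front of the gauge; to be left alone
- reel_big_mid (a point): middle of a standing solder reel, 72 mm diameter, 62 mm high; to be left alone
- reel_small_mid (a point): middle of a standing solder reel, 54 mm diameter, 48 mm high; to be left alone
- braid_reel_mid (a point): middle of a flat reel of braid, 54 mm diameter, 14 mm high; to be left alone
- tape_mid (a point): middle of a lying roll of amber tape, 80 mm diameter, 25 mm high; to be left alone
- flux_mid (a point): middle of a closed white bottle, 38 mm diameter, 85 mm high; to be left alone

How it is judged:
On the way, in this order (a step that is already met when the one before it is completed fails the run):
1. the zero key is pressed in by the stylus while the spindle's foot stands on the anvil (value of joint zero_key above 0.0022 m and contact force between stylus and zero_key above 0.5 N and distance between spindle_foot and anvil below 0.003 m), for 0.1 s.
2. the stylus stands upright in its own hole again and is let go (distance of stylus_grip from where it was at the start of the episode below 0.012 m and angle between stylus_grip's own z axis and vertical below 0.12 rad and contact force between stylus and the fingers below 0.1 N), for 0.2 s.
At the end, for the whole second after the job is handed in: the spindle's foot is held 10 to 20 mm above the anvil by the fingers, still in its guide, at rest and not strained against the guide (under 15 N); the key is out again; the stylus stands upright in the hole it came from, let go (all of step 2 and z of spindle_foot in the frame of anvil between 0.01 and 0.02 m and horizontal distance between spindle_foot and anvil below 0.006 m and linear speed of spindle below 0.01 m/s and contact force between spindle and the fingers above 5 N and contact force between spindle and gauge below 15 N and contact force between spindle and board below 0.1 N and value of joint zero_key below 0.001 m); the arm keeps its last pose, push and grip.
It fails at once if the spindle is forced against its guide or the anvil (over 35 N) (contact force between spindle and gauge above 35 N).
It fails at once if another thing on the bench is shifted by more than 25 mm (distance of any of nutdriver_mid, brush_mid, board_mid, reel_big_mid, reel_small_mid, braid_reel_mid, tape_mid, flux_mid from where it was at the start of the episode above 0.025 m).
It also fails if it takes over 61 s, if anything falls off the work surface, if the arm or the gripper's body presses on something with over 40 N, if the wrist force passes 120 N, or if a joint passes its speed limit or range.

ROBOT

A 6-joint arm with a two-finger parallel gripper is mounted at the origin on the work surface. World frame = base frame: x ahead of the robot, y to its left, z up, the work surface at z = 0. Lengths are in m, angles in rad, forces in N, time in s.
With the tool pointing down it reaches from about 0.325 to 0.85 m from the base axis. Payload 15.5 kg.
Tool frame: the origin (TCP) lies on the centre line of the jaws, within the pads' length; the fingertips stand 14 mm ahead of it and the grasp point (between the pads) lies 5 mm behind it; z points along the fingers, y is the direction in which the jaws open and shut (so a half turn about z gives the same grasp; the last joint's range is limited). The gripper opens to 91 mm and grips with 3 to 60 N. Pads are 32 mm wide; open, the fingers measure 118 mm over their backs; the gripper's body (76 mm by 178 mm) begins 60 mm behind the grasp point.
Start: joints at [-1.339, 0.494, 1.345, -0, 1.302, -0.096], TCP at [0.201, -0.592, 0.228] pointing down, gripper open.
Joint ranges: [-2.91, 2.91], [-0.82, 2.16], [0.22, 2.67], [-1.22, 4.37], [0.12, 2.79], [-3.08, 3.08]. Speed limits (rad/s): [1.89, 1.89, 2.57, 3.01, 3.01, 3.01].

INTERFACE

Orientations are given as a unit quaternion [x, y, z, w].
In Python, from bench import env, snapshot, calibration gives the robot as it stands. The module is installed in compiled form; this text tells all that it offers.
- The arm moves only by the shell command python3 -m crank 'ROWS' [FORCE]. ROWS is JSON, a list of rows, each a list of 5 numbers: the shift along the tool's x, y, z in cm, then the turn about the tool's z in rad, then the finger opening in cm, from 0 to 9.12. In form: [[tx, ty, tz, turn, hand], ...]. A call has 1 to 20 rows; each row shifts and turns the commanded pose from where the row before left it, along the tool's axes as they then stand; what a row does not reach is not made up. A row lasts 1/8 s, in which the tool goes at most 62.5 mm and 10.7 degrees, less where a joint would pass 70% of its speed; a pose out of reach is approached as far as the arm can. A call is refused whole if a number of a shift passes 6.25 or a number of a turn 0.188, either way. A call with a gripper value outside its range is refused whole. The fingers move at their own pace and stop on an object; FORCE is the grip in N (left out, the last holds). Time passes only in rows, so rows that do not move let the fingers close. It gives the time, the measured TCP pose, the force and the opening at its end, in the units of the state.
- env.read_state(): the state, without advancing time (a new reading comes with each control period).
- snapshot(name): name is "side" or "top" or "wrist"; returns the picture (420x560x3 uint8, blue, green, red); there is no depth.
- calibration(name): a dict with "intrinsics" (3x3 intrinsics, pixels), "k1" (the pictures are not rectified: a ray, as slopes to the right and down, at radius r is drawn at 1 + k1 r^2 times it, then the intrinsics apply), "R" (3x3) and "t" (3): a world point X has camera coordinates R X + t. Camera axes: x right, y down, z forward; pixel columns grow to the right and rows downward; lengths in m; the calibration is good to about 2 mm. A picture is of the moment at which its call begins: read the wrist's pose just before it. calibration takes no time and is no camera call; for the wrist camera it gives the pose at the moment of the call.
- env.job_done(): hands the job in, once; it reports no verdict.
The state is a dict: "time": time; "joints": joint angles; "joint_velocities": joint speeds; "joint_torque": joint torques, N m; "position": TCP position; "eef_rot": TCP orientation; "force": force on the tool from outside, world axes, zero at the start; "wrist_torque": the same for the moment, N m; "gripper_width": opening from 0.0 (shut) to 1.0 (fully open).
Only numpy, scipy, OpenCV 4.12 (cv2) and the standard library are available. Lean on these libraries where they do the work, as an engineer would, in place of code of your own. Each camera call takes 0.05 s, during which the arm holds its last target.

## Working session

There is one attempt and no reset: what is moved stays moved. The work goes in short steps, Python scripts to look and compute and a shell command to move; the robot and the scene stay as the last step left them, time stands still between calls to the robot, and variables do not carry over. Pictures are saved under pics/ and viewed, and the job is handed in when it is done.

```bash
mkdir -p pics; cat > h.py <<'E'
import numpy as np,cv2
from bench import env,snapshot,calibration
def ray(c,uv):
    K=np.array(c["intrinsics"]);k1=c["k1"];R=np.array(c["R"]);t=np.array(c["t"])
    d=np.linalg.solve(K,np.array([uv[0],uv[1],1.]))[:2]
    r=np.hypot(*d);s=r
    for _ in range(50): s=r/(1+k1*s*s)
    d=d*(s/r if r>0 else 1)
    return -R.T@t, R.T@np.array([d[0],d[1],1.])
def onz(c,uv,z):
    o,d=ray(c,uv);return o+d*(z-o[2])/d[2]
def proj(c,X):
    K=np.array(c["intrinsics"]);p=np.array(c["R"])@np.array(X,float)+np.array(c["t"]);d=p[:2]/p[2]
    d=d*(1+c["k1"]*(d@d));return (K@np.array([d[0],d[1],1]))[:2]
def tri(c1,a,c2,b):
    o1,d1=ray(c1,a);o2,d2=ray(c2,b)
    s=np.linalg.lstsq(np.stack([d1,-d2],1),o2-o1,rcond=None)[0]
    p=o1+d1*s[0];q=o2+d2*s[1];return (p+q)/2,np.linalg.norm(p-q)
E
python3 - <<'E'
from h import *
print(env.read_state())
for n in["side","top","wrist"]:
    c=calibration(n);print(n,{k:np.round(v,4).tolist() for k,v in c.items()})
    cv2.imwrite(f"pics/{n}0.png",snapshot(n))
E
```

```text
{'time': 0.0, 'joints': array([-1.33952133e+00,  4.94216359e-01,  1.34613147e+00, -9.71283411e-06,
        1.30248480e+00, -9.54938660e-02]), 'joint_velocities': array([ 0.00121739,  0.00136435,  0.00076498, -0.00062135, -0.00027264,
       -0.00057964]), 'joint_torque': array([ 3.27715170e-03, -8.78817844e+01, -3.81852007e+01,  7.09316460e-02,
        5.32113668e-02, -1.30440067e-04]), 'position': array([ 0.20053602, -0.59157422,  0.22731751]), 'eef_rot': array([ 9.86682029e-01,  1.62659732e-01, -4.67301657e-05, -6.18243428e-04]), 'force': array([-1.16729188, -0.99631887,  0.48371269]), 'wrist_torque': array([0.00596532, 0.04902739, 0.02830199]), 'gripper_width': 1.0003499106487976}
side {'intrinsics': [[389.4531, 0.0, 279.5904], [0.0, 389.4531, 211.3896], [0.0, 0.0, 1.0]], 'k1': 0.032, 'R': [[-0.7627, -0.6466, 0.017], [-0.3175, 0.3513, -0.8808], [0.5635, -0.6771, -0.4732]], 't': [0.3772, 0.2834, 0.9129]}
top {'intrinsics': [[403.3592, 0.0, 279.5206], [0.0, 403.3592, 210.0355], [0.0, 0.0, 1.0]], 'k1': 0.0144, 'R': [[-0.0055, -0.9997, 0.0246], [-0.9827, 0.0008, -0.1853], [0.1852, -0.0252, -0.9824]], 't': [-0.0422, 0.5181, 1.0272]}
wrist {'intrinsics': [[361.1596, 0.0, 277.0775], [0.0, 361.1596, 209.4381], [0.0, 0.0, 1.0]], 'k1': -0.0453, 'R': [[0.3209, -0.9471, -0.0008], [-0.9138, -0.3098, 0.2626], [-0.2489, -0.0835, -0.9649]], 't': [-0.6255, -0.0305, 0.3904]}
```

View pics/side0.png

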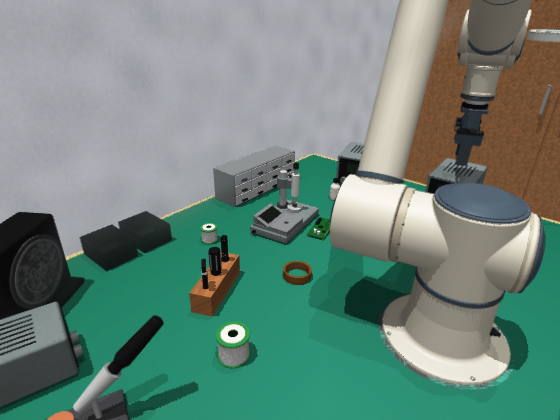

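View pics/top0.png

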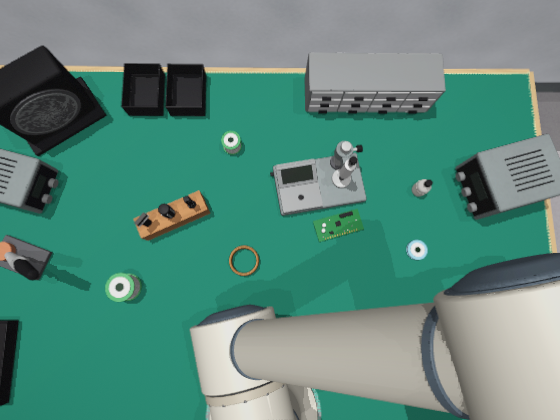

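View pics/wrist0.png

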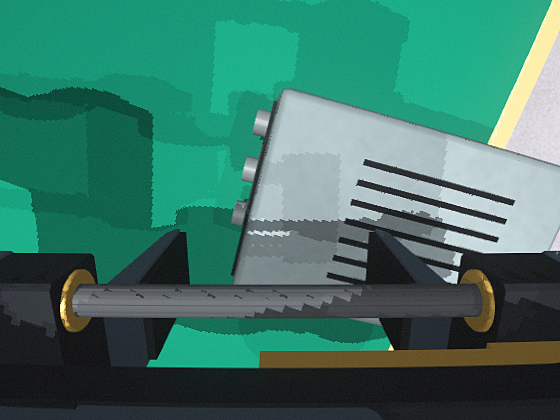

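The top view shows the gauge near (320,185), the stand near (171,215) and the board at (338,225). The side view shows three tools in the stand around (215,265). I'll enlarge those areas.

```bash
python3 - <<'E'
from h import *
t=cv2.imread("pics/top0.png");s=cv2.imread("pics/side0.png")
a=cv2.resize(t[180:250,125:220],None,fx=6,fy=6,interpolation=cv2.INTER_CUBIC)
b=cv2.resize(s[225:320,180:250],None,fx=6,fy=6,interpolation=cv2.INTER_CUBIC)
cv2.imwrite("pics/ts.png",a);cv2.imwrite("pics/ss.png",b)
cv2.imwrite("pics/tg.png",cv2.resize(t[130:245,265:375],None,fx=5,fy=5,interpolation=cv2.INTER_CUBIC))
cv2.imwrite("pics/sg.png",cv2.resize(s[155:250,240:345],None,fx=6,fy=6,interpolation=cv2.INTER_CUBIC))
E
```

```text
(no output)
```

View pics/ts.png

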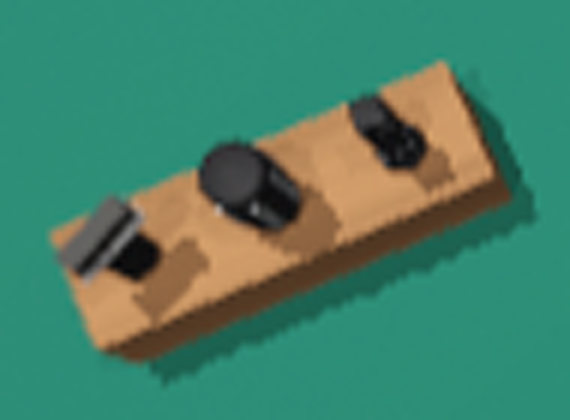

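View pics/ss.png

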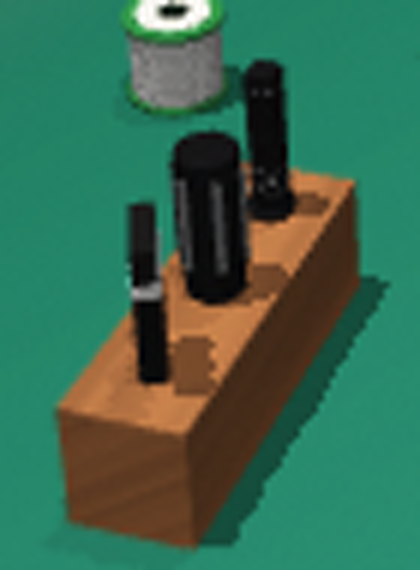

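View pics/tg.png

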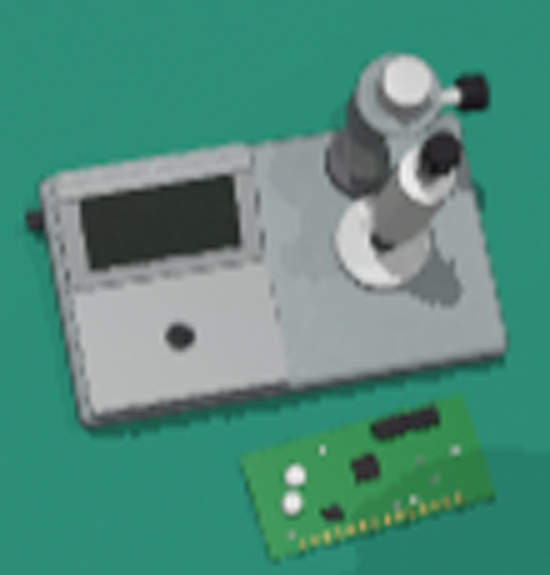

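View pics/sg.png

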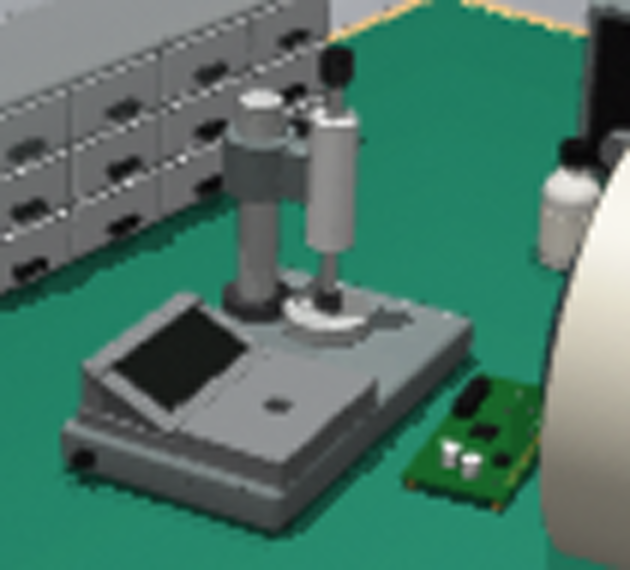

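The stylus, with its round collar, is in the stand's right-hand hole (top crop 390,135). The nut driver is in the middle hole and the brush is on the left. The key is at top crop (180,337) and the knob at (440,155).

```bash
python3 - <<'E'
from h import *
ct,cs=calibration("top"),calibration("side")
T=lambda u,v,ox,oy,f:((u+.5)/f-.5+ox,(v+.5)/f-.5+oy)
cor=[onz(ct,T(u,v,125,180,6),.06) for u,v in[(50,238),(445,62),(497,180),(100,350)]]
for p in cor:print(p.round(4))
c=sum(cor)/4;d=(cor[0]-cor[1]+cor[3]-cor[2]);yaw=np.arctan2(-d[0],d[1]);print("stand c",c.round(4),"yaw",yaw, [np.linalg.norm(cor[i]-cor[(i+1)%4]).round(4) for i in range(4)])
for k in(-60,0,60):print(k,(c[:2]+k/1000*np.array([-np.sin(yaw),np.cos(yaw)])).round(4))
print("stylus tri top", tri(ct,T(369,113,125,180,6),cs,T(264,68,180,225,6)))
k=onz(ct,T(180,337,265,130,5),.041);print("key",k.round(4)); print("key side",onz(cs,T(278,405,240,155,6),.041).round(4))
print("knob tri",tri(ct,T(440,154,265,130,5),cs,T(337,67,240,155,6)))
g=[onz(ct,T(u,v,265,130,5),.03) for u,v in[(505,348),(90,418)]]
print(g); e=g[1]-g[0];print("gauge yaw",np.arctan2(-e[0],e[1]))
print("anvil",onz(ct,T(384,240,265,130,5),.042))
print("R tool"); from scipy.spatial.transform import Rotation as Ro
print(Ro.from_quat(env.read_state()["eef_rot"]).as_matrix().round(3))
E
```

```text
[0.4918 0.3379 0.06  ]
[0.5703 0.1703 0.06  ]
[0.5173 0.146  0.06  ]
[0.443  0.3137 0.06  ]
stand c [0.5056 0.242  0.06  ] yaw 0.42743631731189863 [np.float64(0.1851), np.float64(0.0584), np.float64(0.1834), np.float64(0.0545)]
-60 [0.5305 0.1874]
0 [0.5056 0.242 ]
60 [0.4807 0.2966]
stylus tri top (array([0.53142297, 0.18756475, 0.13204081]), np.float64(0.000311195951039281))
key [ 0.5554 -0.1013  0.041 ]
key side [ 0.5552 -0.1025  0.041 ]
knob tri (array([ 0.61045397, -0.21478972,  0.19072753]), np.float64(0.0013671755539807063))
[array([ 0.55159929, -0.28063049,  0.03      ]), array([ 0.51281729, -0.05261215,  0.03      ])]
gauge yaw 0.16847063515951596
anvil [ 0.6094752  -0.21387811  0.042     ]
R tool
[[ 0.947  0.321 -0.   ]
 [ 0.321 -0.947  0.001]
 [ 0.    -0.001 -1.   ]]
```

```bash
cat > pl.py <<'E'
from h import *
from scipy.spatial.transform import Rotation as Ro
def sim(p,R,rows):
    p=np.array(p,float)
    for r in rows:
        p=p+R@(np.array(r[:3])/100);R=R@Ro.from_rotvec([0,0,r[3]]).as_matrix()
    return p,R
def plan(goal,ang,n,lift=0):
    "steps in tool frame (cm) straight in world, n rows, ang=target world angle of tool y (None: keep)"
    s=env.read_state();p=s["position"];R=Ro.from_quat(s["eef_rot"]).as_matrix()
    a=np.arctan2(R[1,1],R[0,1]);da=0 if ang is None else -((ang-a+np.pi)%(2*np.pi)-np.pi)
    print("pos",p.round(4),"ang",a.round(4),"turn",round(da,4),"dworld mm",((np.array(goal)-p)*1e3).round(1),"tool cm",(R.T@(np.array(goal)-p)*100).round(2),"F",s["force"].round(2),"g",round(s["gripper_width"],3),"t",s["time"])
    return p,R,da
E
python3 - <<'E'
from pl import *
goal=np.array([.5305,.1875,.25])
p,R,da=plan(goal,.427,1)
from scipy.optimize import fsolve
for n in (16,17,18):
    f=lambda v: (sim(p,R,[[v[0],v[1],0,da/n,0]]*n)[0]-goal)[:2]
    print(n,fsolve(f,[5,0]),da/n)
E
```

```text
pos [ 0.2006 -0.5917  0.2275] ang -1.244 turn -1.671 dworld mm [329.9 779.2  22.5] tool cm [ 56.26 -63.2   -2.19] F [ 0.21 -0.07 -0.78] g 0.999 t 0.15
16 [ 5.94427449 -0.35813806] -0.10443705290406163
17 [ 5.5959107  -0.31990131] -0.09829369685088153
18 [ 5.28606191 -0.28771029] -0.09283293591472146
```

```bash
python3 -m crank '[[0,0,-5,0,9.1],[0,0,-2,0,9.1],[5.6,-0.32,0,-0.098,9.1],[5.6,-0.32,0,-0.098,9.1],[5.6,-0.32,0,-0.098,9.1],[5.6,-0.32,0,-0.098,9.1],[5.6,-0.32,0,-0.098,9.1],[5.6,-0.32,0,-0.098,9.1],[5.6,-0.32,0,-0.098,9.1],[5.6,-0.32,0,-0.098,9.1],[5.6,-0.32,0,-0.098,9.1],[5.6,-0.32,0,-0.098,9.1],[5.6,-0.32,0,-0.098,9.1],[5.6,-0.32,0,-0.098,9.1],[5.6,-0.32,0,-0.098,9.1],[5.6,-0.32,0,-0.098,9.1],[5.6,-0.32,0,-0.098,9.1],[5.6,-0.32,0,-0.098,9.1],[5.6,-0.32,0,-0.098,9.1],[0,0,0,0,9.1]]'
python3 - <<'E'
from pl import *
plan([.5305,.1875,.25],.427,1)
c=calibration("wrist");im=snapshot("wrist");cv2.imwrite("pics/w1.png",im)
print([proj(c,[.5305,.1875,z]).round(1) for z in(.135,.065)])
t=snapshot("top");s=snapshot("side");cv2.imwrite("pics/t1.png",t);cv2.imwrite("pics/s1.png",s)
E
```

```text
time: 2.65
position: [0.5312, 0.1907, 0.2978]
eef_rot: [0.541, 0.841, 0.0, -0.0]
force: [-0.3, -0.8, 0.4]
gripper_width: 1.0
pos [0.5312 0.1907 0.2978] ang 0.4275 turn 0.0005 dworld mm [ -0.7  -3.2 -47.8] tool cm [-0.26 -0.2   4.78] F [-0.29 -0.83  0.43] g 1.0 t 2.65
[array([276.2, 197.6]), array([276.5, 182.9])]
```

View pics/w1.png

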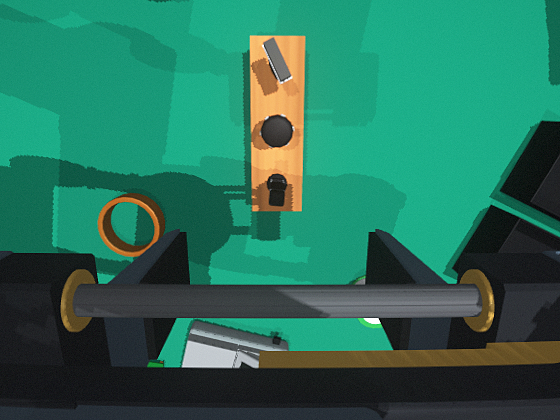

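```bash
python3 - <<'E'
from h import *
w=cv2.imread("pics/w1.png");cv2.imwrite("pics/w1z.png",cv2.resize(w[160:220,240:315],None,fx=10,fy=10,interpolation=cv2.INTER_CUBIC))
E
```

```text
(no output)
```

View pics/w1z.png

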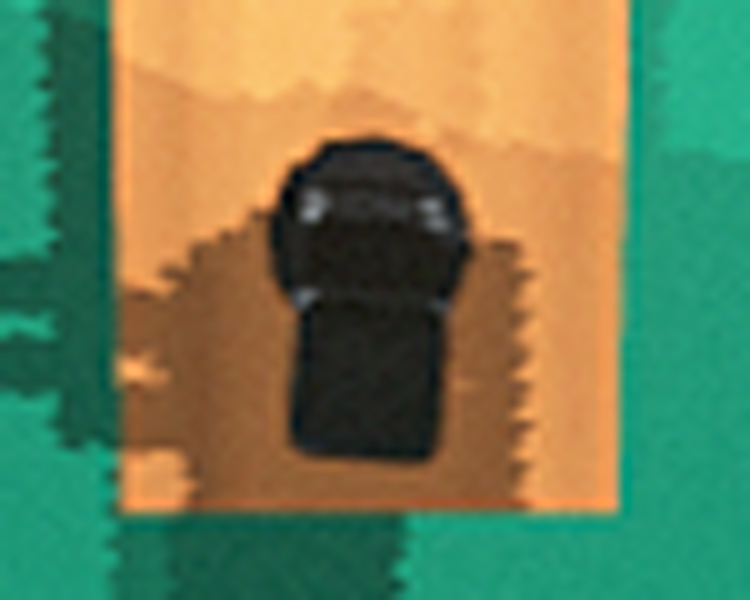

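The stylus top is centred at about (276.7,197.5), within a pixel of my prediction, and its handle is turned about 3.5° clockwise. I'll align to it, descend and grasp.

```bash
python3 -m crank '[[-0.26,-0.2,4,0.06,9.1],[0,0,4,0,7],[0,0,4,0,5],[0,0,3.5,0,5],[0,0,2,0,5],[0,0,1.28,0,5],[0,0,0,0,5]]' 25
python3 - <<'E'
from pl import *
plan([.5305,.1875,.11],.367,1)
cv2.imwrite("pics/w2.png",snapshot("wrist"))
s=snapshot("side");cv2.imwrite("pics/s2.png",cv2.resize(s[195:320,160:270],None,fx=4.5,fy=4.5,interpolation=cv2.INTER_CUBIC))
E
```

```text
time: 3.68
position: [0.5322, 0.1837, 0.1097]
eef_rot: [0.569, 0.822, -0.0, -0.0]
force: [0.5, -0.4, -0.5]
gripper_width: 0.547
pos [0.5322 0.1837 0.1097] ang 0.3608 turn -0.0062 dworld mm [-1.7  3.8  0.3] tool cm [ 0.42 -0.03 -0.03] F [ 0.47 -0.44 -0.51] g 0.547 t 3.675
```

View pics/w2.png

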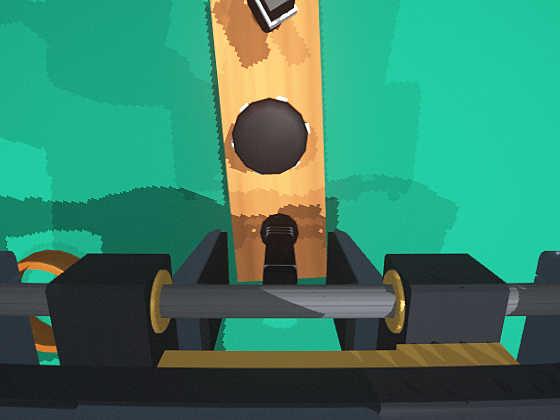

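View pics/s2.png

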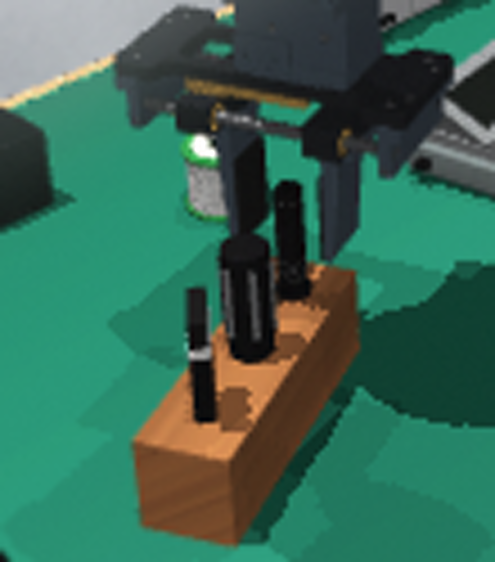

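The fingers straddle the stylus, with the handle edges square to the jaws, but sit about 4 mm off along tool x. I'll correct that and close.

```bash
python3 -m crank '[[0.42,-0.03,0,0,5],[0,0,0,0,5],[0,0,0,0,0.5],[0,0,0,0,0.5],[0,0,0,0,0.5],[0,0,0,0,0.5],[0,0,0,0,0.5]]' 25
python3 - <<'E'
from pl import *
plan([.5305,.1875,.11],None,1)
E
```

```text
time: 4.65
position: [0.5303, 0.1882, 0.1101]
eef_rot: [0.568, 0.823, -0.0, -0.0]
force: [0.5, 0.0, -0.2]
gripper_width: 0.148
pos [0.5303 0.1882 0.1101] ang 0.362 turn 0 dworld mm [ 0.2 -0.7 -0.1] tool cm [-0.07 -0.01  0.01] F [ 0.54  0.03 -0.19] g 0.148 t 4.65
```

```bash
python3 -m crank '[[0,0,-2,0,0.5],[0,0,-4,0,0.5],[0,0,-4,0,0.5],[-2.5,-0.7,0,0,0.5],[-5.1,-1.46,0,0,0.5],[-5.1,-1.46,0,0,0.5],[-5.1,-1.46,0,0,0.5],[-5.1,-1.46,0,0,0.5],[-3.5,-1,0,0,0.5],[-1.6,-0.42,0,0,0.5],[0,0,0,0,0.5],[0,0,0,0,0.5]]'
python3 - <<'E'
from pl import *
plan([.555,-.102,.16],None,1)
for n in("side","top","wrist"):cv2.imwrite(f"pics/{n}3.png",snapshot(n))
s=cv2.imread("pics/side3.png");t=cv2.imread("pics/top3.png")
cv2.imwrite("pics/s3.png",cv2.resize(s[130:250,230:345],None,fx=5,fy=5,interpolation=cv2.INTER_CUBIC))
cv2.imwrite("pics/t3.png",cv2.resize(t[130:245,265:375],None,fx=5,fy=5,interpolation=cv2.INTER_CUBIC))
E
```

```text
time: 6.15
position: [0.5549, -0.1007, 0.21]
eef_rot: [0.568, 0.823, 0.0, -0.0]
force: [-0.6, 0.1, 0.5]
gripper_width: 0.15
pos [ 0.5549 -0.1007  0.21  ] ang 0.3628 turn 0 dworld mm [  0.1  -1.3 -50. ] tool cm [-0.13 -0.04  5.  ] F [-0.6   0.12  0.46] g 0.15 t 6.15
```

View pics/s3.png

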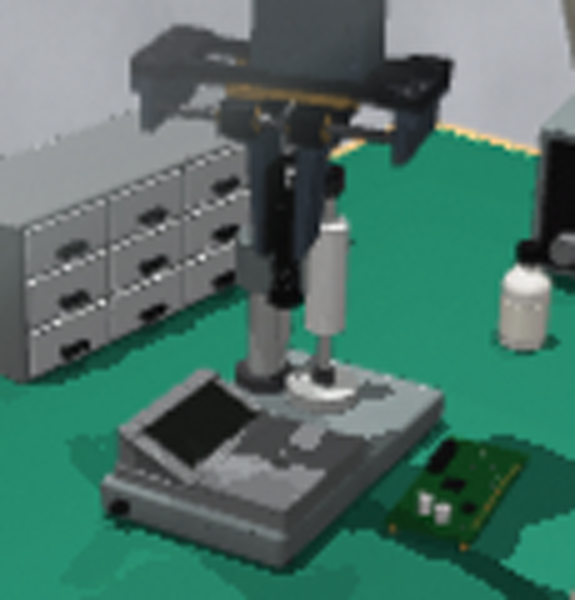

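View pics/t3.png

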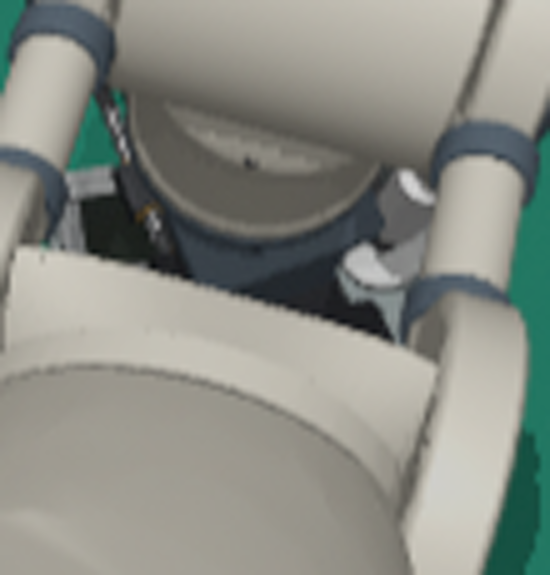

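View pics/wrist3.png

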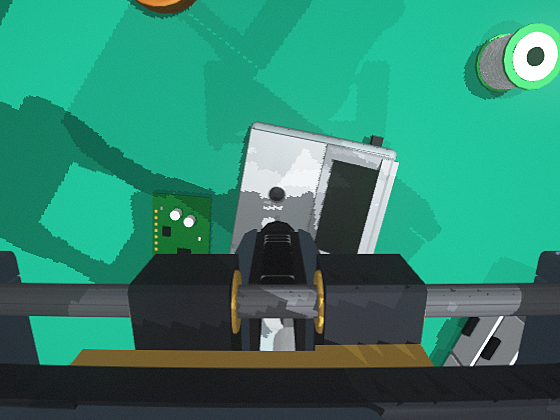

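The key is at (277,193) in the wrist view, and the stylus collar hides the tip there. I'll check the key position from the wrist camera and look for the shank in the side view.

```bash
python3 - <<'E'
from pl import *
c=calibration("wrist");w=cv2.imread("pics/wrist3.png")
g=cv2.cvtColor(w,cv2.COLOR_BGR2GRAY)[180:207,262:292];
m=(g<60).astype(np.uint8);n,l,st,ce=cv2.connectedComponentsWithStats(m)
for i in range(1,n):print(st[i],ce[i]+[262,180])
i=1+np.argmax(st[1:,4]);print("key wrist",onz(c,ce[i]+[262,180],.041).round(4),onz(c,ce[i]+[262,180],.044).round(4))
p=env.read_state()["position"]
print("tip proj",proj(c,[p[0],p[1],.114]).round(1),"collar edge proj",[proj(c,[p[0]+a,p[1]+b,.160]).round(1) for a,b in((0,0),(-.004,.0107))])
cv2.imwrite("pics/w3z.png",cv2.resize(w[170:270,230:330],None,fx=6,fy=6,interpolation=cv2.INTER_CUBIC))
cs=calibration("side");s=cv2.imread("pics/side3.png")
print("side tip",proj(cs,[p[0],p[1],.114]).round(1),proj(cs,[p[0],p[1],.16]).round(1))
cv2.imwrite("pics/s3z.png",cv2.resize(s[170:230,265:315],None,fx=10,fy=10,interpolation=cv2.INTER_CUBIC))
E
```

```text
[14  7  1  1  1] [276. 187.]
[  8   8  14  13 106] [275.76415094 195.03773585]
[17  8  1  1  1] [279. 188.]
key wrist [ 0.5535 -0.1033  0.041 ] [ 0.5533 -0.1026  0.044 ]
tip proj [278.5 214.9] collar edge proj [array([278.7, 235.9]), array([278.8, 217.8])]
side tip [286.2 202.4] [286.5 189.3]
```

View pics/w3z.png

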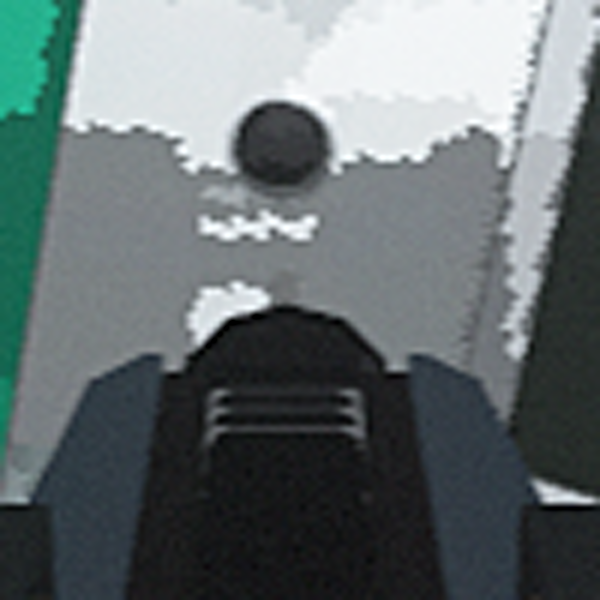

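View pics/s3z.png

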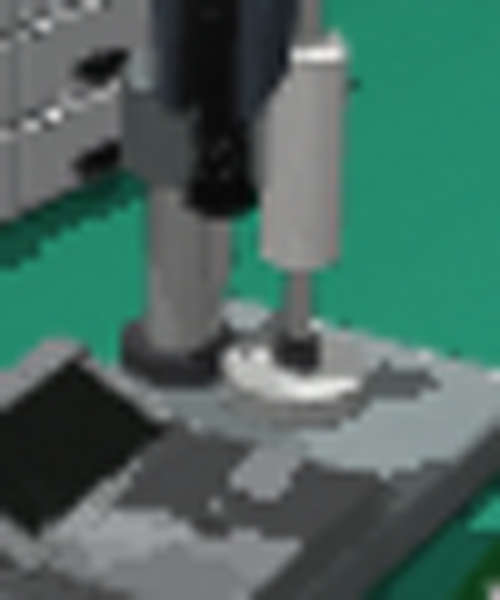

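```bash
python3 - <<'E'
from pl import *
c=calibration("wrist")
k=onz(c,(276.75,194.1),.041);print("key wrist",k)
t=onz(c,(278.2,215.2),.114);print("tip",t, env.read_state()["position"])
plan([.555,-.1022,.152],None,1)
E
```

```text
key wrist [ 0.55408207 -0.10213105  0.041     ]
tip [ 0.55493311 -0.10099756  0.114     ] [ 0.55505449 -0.10072843  0.21015954]
pos [ 0.5551 -0.1007  0.2102] ang 0.3633 turn 0 dworld mm [ -0.1  -1.5 -58.2] tool cm [-0.14 -0.06  5.82] F [ 0.87  0.25 -0.01] g 0.152 t 6.3
```

```bash
python3 -m crank '[[-0.13,-0.07,2.5,0,0.5],[0,0,2.3,0,0.5],[0,0,1,0,0.5],[0,0,0,0,0.5],[0,0,0,0,0.5]]'
python3 - <<'E'
from pl import *
plan([.5547,-.102,.13],None,1)
c=calibration("wrist");w=snapshot("wrist");cs=calibration("side");s=snapshot("side")
p=env.read_state()["position"]
q=np.r_[p[:2],.056]
print(proj(c,q),proj(c,[.5547,-.102,.041]),proj(cs,q),proj(cs,[.5547,-.102,.041]))
cv2.imwrite("pics/w4z.png",cv2.resize(w[170:270,230:330],None,fx=6,fy=6,interpolation=cv2.INTER_CUBIC))
cv2.imwrite("pics/s4z.png",cv2.resize(s[180:240,260:310],None,fx=10,fy=10,interpolation=cv2.INTER_CUBIC))
E
```

```text
time: 6.92
position: [0.5554, -0.1033, 0.1529]
eef_rot: [0.568, 0.823, 0.0, 0.001]
force: [0.3, 0.1, 0.2]
gripper_width: 0.153
pos [ 0.5554 -0.1033  0.1529] ang 0.3622 turn 0 dworld mm [ -0.7   1.3 -22.9] tool cm [ 0.14 -0.02  2.29] F [0.34 0.11 0.17] g 0.153 t 6.925
[278.27536669 214.63393729] [278.04213492 207.37323016] [286.16317738 217.98397777] [285.94102763 222.19820164]
```

View pics/w4z.png

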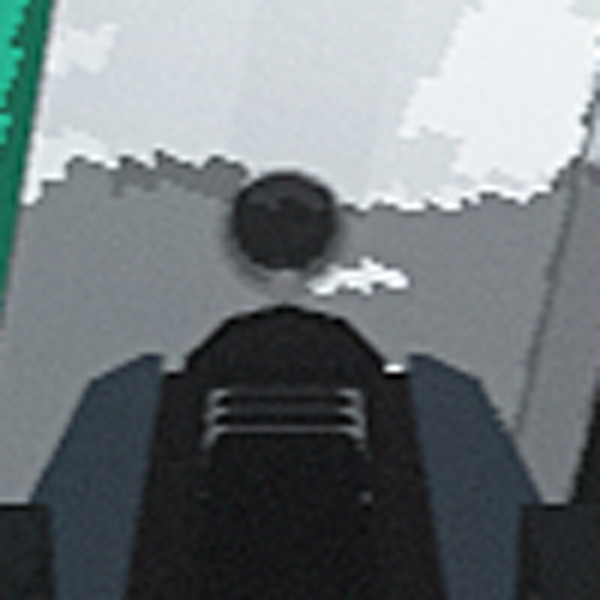

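View pics/s4z.png

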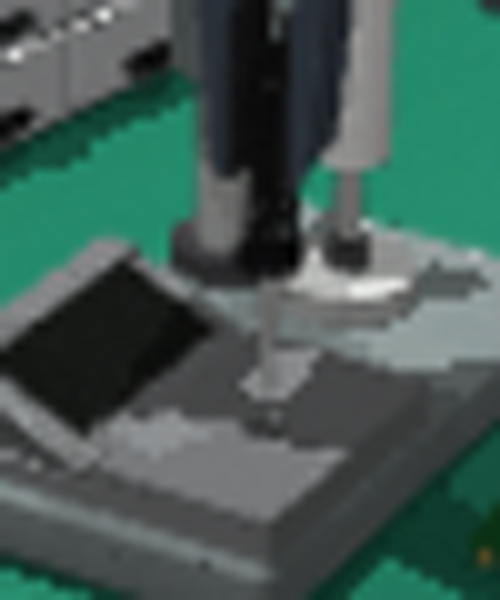

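The key is at about (277.2,206.6) in the wrist view and the tip sits just above it, so it should clear the hole with room to spare. I'll make a small correction and go in, watching the force.

```bash
python3 -m crank '[[0.13,-0.05,0,0,0.5],[0,0,0.6,0,0.5],[0,0,0.5,0,0.5],[0,0,0.2,0,0.5],[0,0,0.1,0,0.5],[0,0,0,0,0.5]]'
python3 -m crank '[[0,0,0.15,0,0.5],[0,0,0.1,0,0.5],[0,0,0,0,0.5]]'
```

```text
time: 7.78
position: [0.554, -0.1022, 0.1381]
eef_rot: [0.568, 0.823, 0.0, -0.0]
force: [-0.1, -0.5, -0.5]
gripper_width: 0.154
time: 8.15
position: [0.5541, -0.1023, 0.1357]
eef_rot: [0.568, 0.823, 0.0, 0.0]
force: [0.1, -0.6, 1.3]
gripper_width: 0.152
```

```bash
python3 -m crank '[[0,0,0.1,0,0.5],[0,0,0,0,0.5]]'
python3 -m crank '[[0,0,0.1,0,0.5],[0,0,0,0,0.5]]'
python3 -m crank '[[0,0,0.06,0,0.5],[0,0,0,0,0.5]]'
```

```text
time: 8.4
position: [0.5541, -0.1022, 0.1347]
eef_rot: [0.568, 0.823, 0.0, 0.0]
force: [1.1, -0.1, 3.2]
gripper_width: 0.152
time: 8.65
position: [0.5541, -0.1023, 0.1337]
eef_rot: [0.568, 0.823, 0.0, 0.0]
force: [-0.7, -0.3, 5.1]
gripper_width: 0.15
time: 8.9
position: [0.5542, -0.1023, 0.1334]
eef_rot: [0.568, 0.823, 0.0, 0.0]
force: [-0.8, 0.7, 9.5]
gripper_width: 0.153
```

The force has climbed past the spring's 3.6 N to 9.5 N with the travel stopped, so the key has bottomed. I'll hold briefly and take a picture.

```bash
python3 -m crank '[[0,0,0,0,0.5],[0,0,0,0,0.5]]'
python3 - <<'E'
from pl import *
w=snapshot("wrist");s=snapshot("side")
cv2.imwrite("pics/w5.png",np.hstack([cv2.resize(w[180:240,250:300],None,fx=8,fy=8,interpolation=cv2.INTER_CUBIC),cv2.resize(s[190:250,260:300],None,fx=8,fy=8,interpolation=cv2.INTER_CUBIC)]))
E
```

```text
time: 9.15
position: [0.5542, -0.1023, 0.1334]
eef_rot: [0.568, 0.823, 0.0, 0.0]
force: [-0.1, 0.7, 8.9]
gripper_width: 0.15
```

View pics/w5.png

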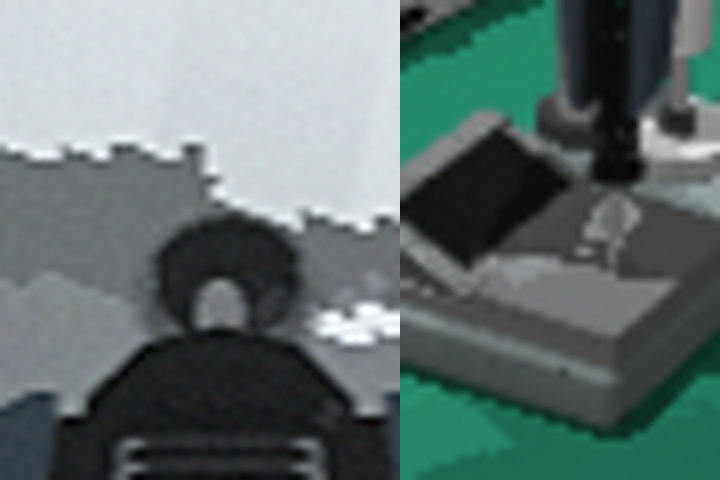

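The wrist view shows the steel tip inside the key's hole, pressing on it. Now I'll retract and return over the stylus's hole.

```bash
python3 -m crank '[[0,0,-1.5,0,0.5],[0,0,-3,0,0.5],[0,0,-3.2,0,0.5],[2.5,0.7,0,0,0.5],[5.1,1.46,0,0,0.5],[5.1,1.46,0,0,0.5],[5.1,1.46,0,0,0.5],[5.1,1.46,0,0,0.5],[3.5,1,0,0,0.5],[1.6,0.5,0,0,0.5],[0,0,0,0,0.5],[0,0,0,0,0.5]]'
python3 - <<'E'
from pl import *
plan([.5303,.1880,.11],None,1)
c=calibration("wrist");w=snapshot("wrist");s=snapshot("side");cs=calibration("side")
p=env.read_state()["position"];print(proj(c,[p[0],p[1],p[2]-.096]),proj(cs,[p[0],p[1],p[2]-.096]),proj(c,[.5305,.1875,.06]),proj(cs,[.5305,.1875,.06]))
cv2.imwrite("pics/w6.png",cv2.resize(w[150:260,215:335],None,fx=5,fy=5,interpolation=cv2.INTER_CUBIC))
cv2.imwrite("pics/s6.png",cv2.resize(s[190:310,180:260],None,fx=5,fy=5,interpolation=cv2.INTER_CUBIC))
E
```

```text
time: 10.75
position: [0.5301, 0.187, 0.2101]
eef_rot: [0.569, 0.823, -0.0, 0.0]
force: [-0.3, -0.3, -0.7]
gripper_width: 0.155
pos [0.5301 0.187  0.2101] ang 0.3613 turn 0 dworld mm [   0.2    1.  -100.1] tool cm [ 0.09  0.05 10.01] F [-0.32 -0.34 -0.69] g 0.155 t 10.75
[278.53097023 215.01007747] [224.36362363 241.75085405] [278.92667837 197.37814377] [225.11653256 258.64289338]
```

View pics/w6.png

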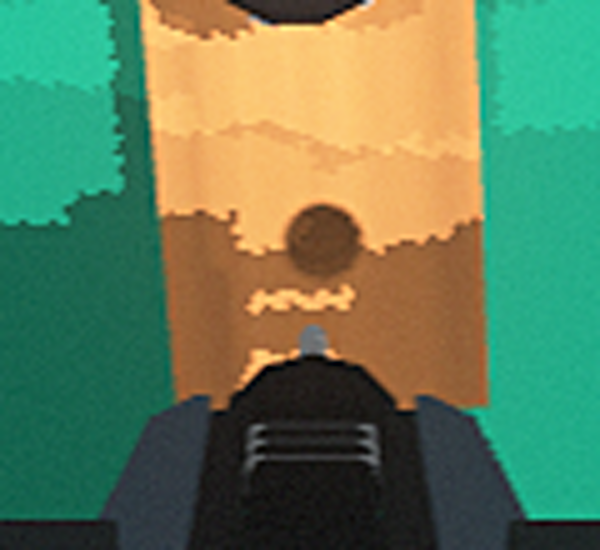

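View pics/s6.png

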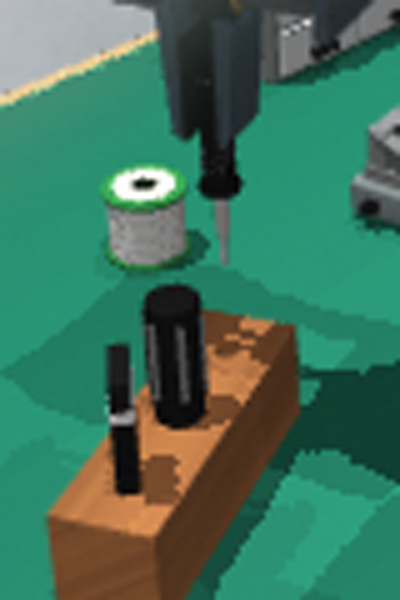

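```bash
python3 - <<'E'
from pl import *
c=calibration("wrist");cs=calibration("side")
p=env.read_state()["position"];z=p[2]-.096
print("hole",onz(c,(279.7,197.9),.06).round(4),"tip wrist",onz(c,(277.6,215.4),z).round(4),"tip tri",tri(c,(277.6,215.4),cs,(224.7,242.)),p)
plan([.5318,.1873,.16],None,1)
E
```

```text
hole [0.5313 0.1873 0.06  ] tip wrist [0.5297 0.1864 0.1141] tip tri (array([0.52981789, 0.18611925, 0.11307197]), np.float64(4.753161812301997e-05)) [0.53019059 0.18693839 0.21007932]
pos [0.5302 0.1869 0.2101] ang 0.3607 turn 0 dworld mm [  1.6   0.4 -50.1] tool cm [-0.02  0.16  5.01] F [0.93 1.1  0.22] g 0.155 t 10.85
```

```bash
python3 -m crank '[[0.05,0.17,2,0,0.5],[0,0,2,0,0.5],[0,0,0.5,0,0.5],[0,0,0,0,0.5],[0,0,0,0,0.5]]'
python3 - <<'E'
from pl import *
plan([.531,.188,.11],None,1)
c=calibration("wrist");w=snapshot("wrist");s=snapshot("side");cs=calibration("side")
cv2.imwrite("pics/w7.png",np.hstack([cv2.resize(w[180:250,240:320],None,fx=6,fy=6,interpolation=cv2.INTER_CUBIC),cv2.resize(s[210:280,200:245],None,fx=6,fy=6,interpolation=cv2.INTER_CUBIC)]))
E
```

```text
time: 11.48
position: [0.5319, 0.1891, 0.1658]
eef_rot: [0.568, 0.823, 0.0, 0.0]
force: [-0.6, -0.2, 0.2]
gripper_width: 0.152
pos [0.5319 0.1891 0.1658] ang 0.3617 turn 0 dworld mm [ -0.9  -1.1 -55.8] tool cm [-0.07 -0.12  5.58] F [-0.55 -0.17  0.18] g 0.152 t 11.475
```

View pics/w7.png

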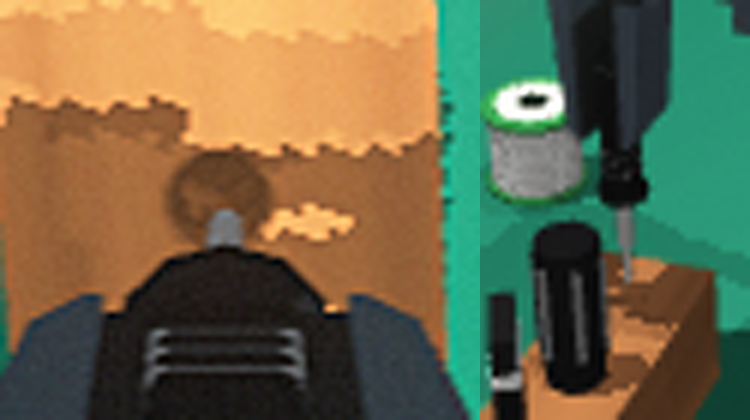

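```bash
python3 - <<'E'
from pl import *
c=calibration("wrist");cs=calibration("side")
p=env.read_state()["position"];z=p[2]-.096
h=onz(c,(275.9,212.6),.06);t=onz(c,(277.2,215.9),z);print("hole",h.round(4),"tip",t.round(4),p)
R=Ro.from_quat(env.read_state()["eef_rot"]).as_matrix();print("tool cm",R.T@(h-t)*100)
E
```

```text
hole [0.5304 0.1876 0.06  ] tip [0.5312 0.1882 0.0697] [0.53175951 0.18917712 0.16568919]
tool cm [-0.02234329 -0.09881081  0.96881665]
```

```bash
python3 -m crank '[[-0.03,-0.1,0,0,0.5],[0,0,0.8,0,0.5],[0,0,0.8,0,0.5],[0,0,1,0,0.5],[0,0,0,0,0.5]]'
python3 -m crank '[[0,0,1.3,0,0.5],[0,0,1.0,0,0.5],[0,0,0.4,0,0.5],[0,0,0,0,0.5]]'
```

```text
time: 12.2
position: [0.53, 0.1884, 0.1379]
eef_rot: [0.568, 0.823, -0.001, -0.001]
force: [0.5, 0.1, 0.9]
gripper_width: 0.149
time: 12.7
position: [0.5305, 0.1885, 0.1117]
eef_rot: [0.568, 0.823, -0.0, -0.0]
force: [0.0, 0.1, -0.5]
gripper_width: 0.154
```

No sideways force, so it's in. I'll set it down the last millimetre and look before releasing.

```bash
python3 -m crank '[[0,0,0.1,0,0.5],[0,0,0,0,0.5]]'
python3 -m crank '[[0,0,0,0,2],[0,0,0,0,3.5],[0,0,0,0,5],[0,0,0,0,5]]'
python3 - <<'E'
from pl import *
w=snapshot("wrist");s=snapshot("side")
cv2.imwrite("pics/w8.png",np.hstack([cv2.resize(w[170:290,210:340],None,fx=3.5,fy=3.5),cv2.resize(s[200:320,180:250],None,fx=3.5,fy=3.5,interpolation=cv2.INTER_CUBIC)]))
E
```

```text
time: 12.95
position: [0.5307, 0.1885, 0.1112]
eef_rot: [0.568, 0.823, 0.0, 0.0]
force: [-0.1, 0.5, 0.1]
gripper_width: 0.153
time: 13.45
position: [0.5306, 0.1885, 0.111]
eef_rot: [0.568, 0.823, -0.0, -0.0]
force: [-0.0, -0.3, 0.0]
gripper_width: 0.518
```

View pics/w8.png

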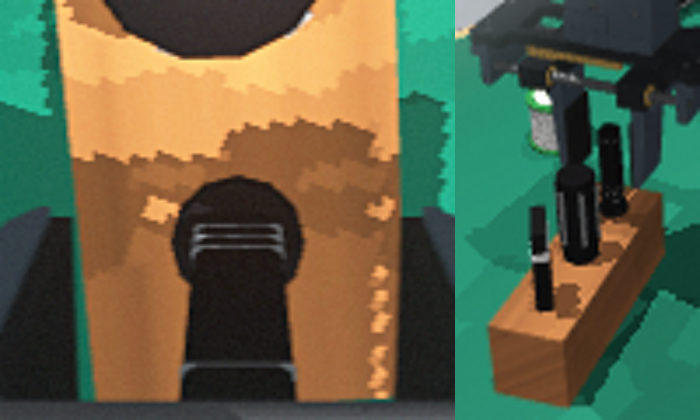

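The stylus stands upright in its hole with the fingers clear of it. Next I'll rise and go above the spindle's knob.

```bash
python3 -m crank '[[0,0,-2,0,5],[0,0,-5,0,5],[0,0,-5,0,5],[0,0,-4,0,5],[0,0,-2,0,5],[-2.5,-0.4,0,0,5],[-5,-0.86,0,0,5],[-5.5,-0.92,0,0,5],[-5.5,-0.92,0,0,5],[-5.5,-0.92,0,0,5],[-5.5,-0.92,0,0,5],[-5,-0.86,0,0,5],[-3.5,-0.6,0,0,5],[-2,-0.34,0,0,5],[-0.5,-0.1,0,0,5],[0,0,0,0,5],[0,0,0,0,5]]'
python3 - <<'E'
from pl import *
plan([.610,-.2145,.193],None,1)
for n in("side","wrist"):cv2.imwrite(f"pics/{n}9.png",snapshot(n))
s=cv2.imread("pics/side9.png")
cv2.imwrite("pics/s9.png",cv2.resize(s[120:240,240:340],None,fx=5,fy=5,interpolation=cv2.INTER_CUBIC))
c=calibration("wrist");print([proj(c,[.610,-.2145,z]).round(1) for z in(.204,.165,.042)])
E
```

```text
time: 15.68
position: [0.61, -0.2132, 0.2912]
eef_rot: [0.568, 0.823, 0.0, -0.0]
force: [0.1, 0.2, -0.2]
gripper_width: 0.553
pos [ 0.61   -0.2132  0.2912] ang 0.3632 turn 0 dworld mm [ -0.   -1.3 -98.2] tool cm [-0.12 -0.05  9.82] F [ 0.13  0.24 -0.24] g 0.553 t 15.675
[array([277.9, 219.7]), array([277.9, 205.7]), array([277.7, 178.5])]
```

View pics/wrist9.png

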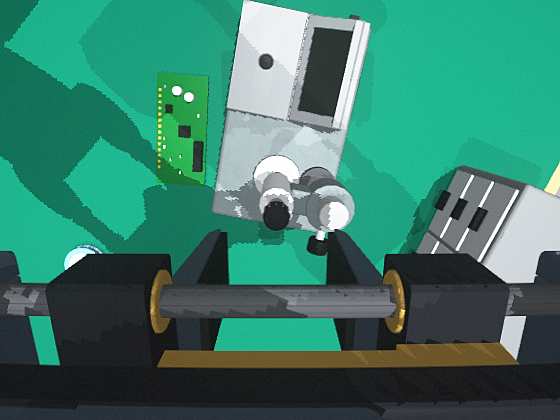

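View pics/s9.png

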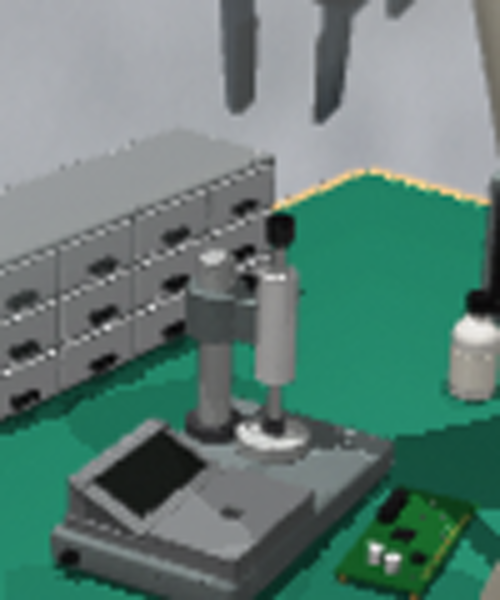

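The wrist view shows the knob at about (276,215), just below the jaw line. I'll fit it more exactly.

```bash
python3 - <<'E'
from pl import *
w=cv2.imread("pics/wrist9.png");cv2.imwrite("pics/w9z.png",cv2.resize(w[145:260,235:360],None,fx=6,fy=6,interpolation=cv2.INTER_CUBIC))
c=calibration("wrist")
g=cv2.cvtColor(w,cv2.COLOR_BGR2GRAY);m=(g<55).astype(np.uint8);m[250:]=0
n,l,st,ce=cv2.connectedComponentsWithStats(m)
i=l[216,276];print(st[i],ce[i]);
s=cv2.imread("pics/side9.png");g=cv2.cvtColor(s,cv2.COLOR_BGR2GRAY);m=(g<55).astype(np.uint8)
n,l,st2,ce2=cv2.connectedComponentsWithStats(m);i=l[166,296];print(st2[i],ce2[i]); b=ce2[i]
cs=calibration("side");print("side on z .195",onz(cs,b,.195))
E
```

```text
[263 201  27  30 592] [275.85304054 215.89695946]
[293 163   6   7  34] [295.55882353 165.52941176]
side on z .195 [ 0.60486596 -0.20748799  0.195     ]
```

View pics/w9z.png

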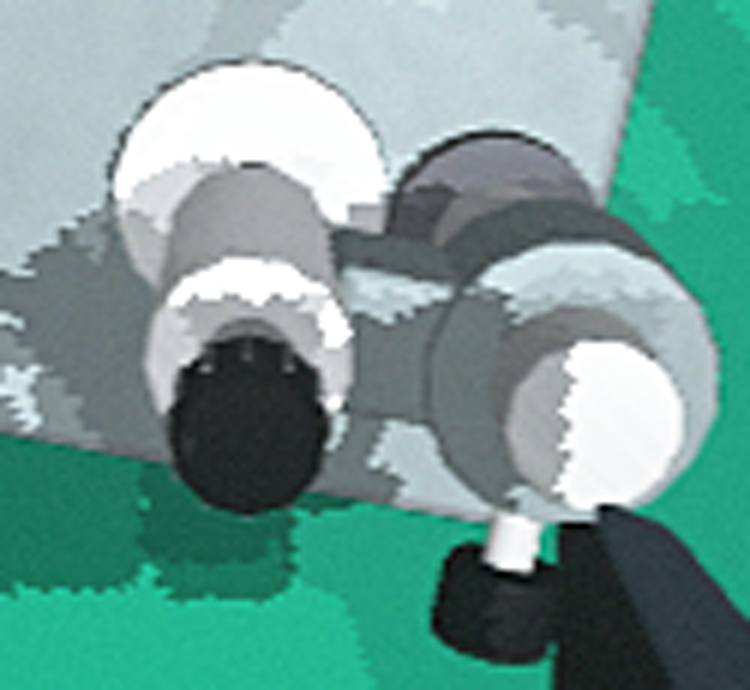

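```bash
python3 - <<'E'
from pl import *
c=calibration("wrist")
k=onz(c,(276.1,217.7),.204);print(k)
plan([k[0],k[1],.24],None,1)
# anvil and guide mouth in the same picture
print("anvil", onz(c,((250.5)/6-.5+235,(186)/6-.5+145),.042))
print("mouth", onz(c,((251)/6-.5+235,(355)/6-.5+145),.165))
E
```

```text
[ 0.60828794 -0.21359725  0.204     ]
pos [ 0.61   -0.2135  0.2912] ang 0.363 turn 0 dworld mm [ -1.8  -0.1 -51.2] tool cm [ 0.05 -0.17  5.12] F [ 0.56  0.08 -0.01] g 0.547 t 15.775
anvil [ 0.60719832 -0.21185124  0.042     ]
mouth [ 0.60823695 -0.21331777  0.165     ]
```

```bash
python3 -m crank '[[0.03,-0.1,3,0,5],[0,0,3,0,5],[0,0,1.5,0,5],[0,0,0,0,5],[0,0,0,0,5]]'
python3 - <<'E'
from pl import *
w=snapshot("wrist")
cv2.imwrite("pics/w10.png",cv2.resize(w[170:310,180:370],None,fx=4,fy=4,interpolation=cv2.INTER_CUBIC))
cv2.imwrite("pics/w10r.png",w)
c=calibration("wrist");s=env.read_state();p=s["position"];R=Ro.from_quat(s["eef_rot"]).as_matrix()
print(p,proj(c,[p[0],p[1],.204]),"fingertip pads",[proj(c,p+R@np.array([x,y,.014])).round(1) for y in(-.025,.025) for x in(.016,-.016)])
E
```

```text
time: 16.4
position: [0.6096, -0.2147, 0.2172]
eef_rot: [0.568, 0.823, 0.0, 0.001]
force: [0.1, 0.1, -0.3]
gripper_width: 0.55
[ 0.60961578 -0.21470292  0.2172812 ] [278.90141214 259.96433677] fingertip pads [array([228.8, 229.6]), array([231. , 287.8]), array([329.2, 229.6]), array([326.8, 287.8])]
```

View pics/w10.png

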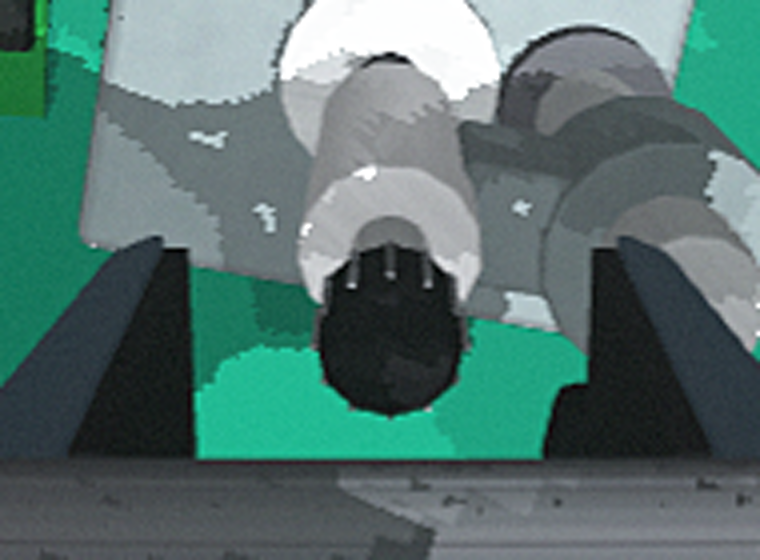

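The knob centre (zoomed x≈391) lies midway between the pads (188 and 590, midpoint 389), so it is centred to about 0.2 mm. It is about 2.5 mm ahead along tool x. I'll descend and close gently.

```bash
python3 -m crank '[[0.2,0.02,0.8,0,5],[0,0,1,0,4],[0,0,0.6,0,3],[0,0,0,0,3],[0,0,0,0,3]]' 10
python3 - <<'E'
from pl import *
w=snapshot("wrist");plan([.61,-.2145,.193],None,1)
cv2.imwrite("pics/w11.png",cv2.resize(w[170:310,180:370],None,fx=4,fy=4,interpolation=cv2.INTER_CUBIC))
E
```

```text
time: 17.08
position: [0.6086, -0.2127, 0.1921]
eef_rot: [0.568, 0.823, 0.0, 0.0]
force: [-0.0, -0.7, -0.3]
gripper_width: 0.328
pos [ 0.6086 -0.2127  0.1923] ang 0.362 turn 0 dworld mm [ 1.4 -1.8  0.7] tool cm [-0.22  0.06 -0.07] F [-0.06  0.05 -0.3 ] g 0.332 t 17.125
```

View pics/w11.png

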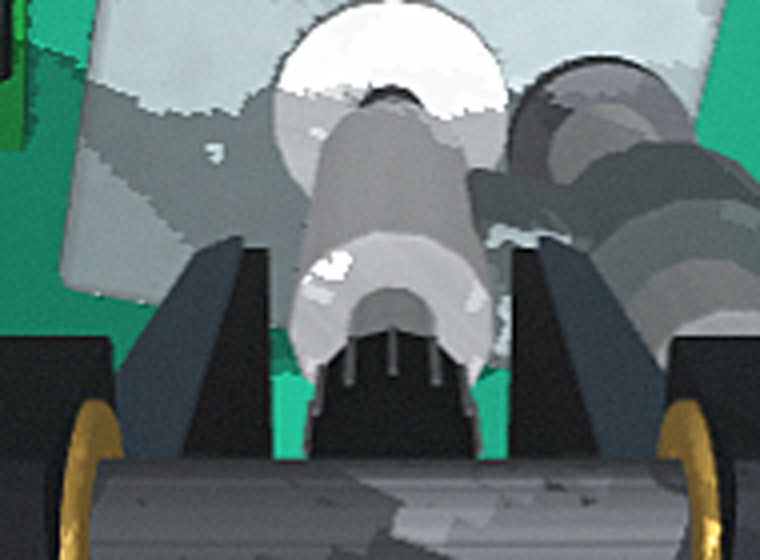

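Pad midpoint is x≈391 and the knob is at ≈393, about 0.2 mm toward +ty. I'll nudge it and close.

```bash
python3 -m crank '[[0,0.02,0,0,2.3],[0,0,0,0,2.1],[0,0,0,0,2.1]]' 8
python3 -m crank '[[0,0,0,0,1.9],[0,0,0,0,1.9]]' 8
python3 -m crank '[[0,0,0,0,1.7],[0,0,0,0,1.7],[0,0,0,0,1.7]]' 8
python3 - <<'E'
from pl import *
import time
s=env.read_state();R=Ro.from_quat(s["eef_rot"]).as_matrix();print((R.T@s["force"]).round(2),s["wrist_torque"].round(3),s["gripper_width"])
w=snapshot("wrist");s=env.read_state();print((R.T@s["force"]).round(2),s["wrist_torque"].round(3))
cv2.imwrite("pics/w12.png",cv2.resize(w[170:310,180:370],None,fx=4,fy=4,interpolation=cv2.INTER_CUBIC))
E
```

```text
time: 17.5
position: [0.6087, -0.2125, 0.1921]
eef_rot: [0.568, 0.823, 0.0, 0.0]
force: [-0.4, 0.4, 0.3]
gripper_width: 0.228
time: 17.75
position: [0.6087, -0.2125, 0.192]
eef_rot: [0.568, 0.823, -0.0, 0.0]
force: [-0.8, 0.2, -0.2]
gripper_width: 0.209
time: 18.12
position: [0.6087, -0.2125, 0.192]
eef_rot: [0.568, 0.823, 0.0, 0.0]
force: [-0.1, -0.1, 0.2]
gripper_width: 0.2
[-0.07 -0.1  -0.2 ] [-0.022 -0.141 -0.017] 0.20011756119740057
[0.56 0.04 0.97] [-0.023 -0.154  0.003]
```

View pics/w12.png

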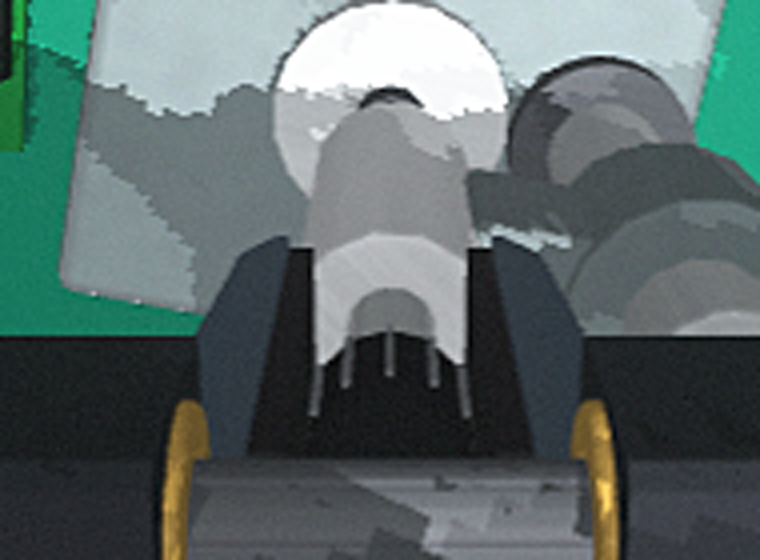

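The knob is gripped and side forces are at noise level. I'll firm the grip slightly and lift in small steps.

```bash
python3 -m crank '[[0,0,0,0,1.5],[0,0,0,0,1.5],[0,0,-0.2,0,1.5],[0,0,0,0,1.5]]' 12
python3 -m crank '[[0,0,-0.2,0,1.5],[0,0,-0.2,0,1.5],[0,0,0,0,1.5]]' 12
python3 - <<'E'
from pl import *
s=env.read_state();R=Ro.from_quat(s["eef_rot"]).as_matrix();print((R.T@s["force"]).round(2),s["wrist_torque"].round(3),s["gripper_width"])
E
```

```text
time: 18.68
position: [0.6087, -0.2125, 0.1941]
eef_rot: [0.568, 0.823, 0.0, 0.0]
force: [-0.3, -0.8, -1.7]
gripper_width: 0.201
time: 19.05
position: [0.6088, -0.2125, 0.1983]
eef_rot: [0.568, 0.823, 0.0, 0.0]
force: [-0.1, -0.5, -1.6]
gripper_width: 0.206
[-0.44 -0.28  1.61] [ 0.021 -0.06  -0.007] 0.2063640189537565
```

Vertical load is about 1.6 N, close to the spindle's 1.3 N weight, and there's no strain. I'll continue to 15 mm.

```bash
python3 -m crank '[[0,0,-0.2,0,1.5],[0,0,-0.2,0,1.5],[0,0,-0.2,0,1.5],[0,0,-0.2,0,1.5],[0,0,-0.08,0,1.5],[0,0,0,0,1.5],[0,0,0,0,1.5]]' 12
python3 - <<'E'
from pl import *
for i in range(2):
    w=snapshot("wrist");s=env.read_state();R=Ro.from_quat(s["eef_rot"]).as_matrix();print(s["position"],(R.T@s["force"]).round(2),s["wrist_torque"].round(3),s["gripper_width"])
s=snapshot("side");t=snapshot("top");cv2.imwrite("pics/side13.png",s);cv2.imwrite("pics/top13.png",t)
cv2.imwrite("pics/w13.png",np.hstack([cv2.resize(w[170:310,180:370],None,fx=2.5,fy=2.5,interpolation=cv2.INTER_CUBIC),cv2.resize(s[155:225,265:315],None,fx=5,fy=5,interpolation=cv2.INTER_CUBIC)]))
cs=calibration("side");print([proj(cs,[.6095,-.214,z]) for z in(.042,.054,.057,.069,.085)])
E
```

```text
time: 19.92
position: [0.6086, -0.2125, 0.2067]
eef_rot: [0.568, 0.823, -0.0, -0.0]
force: [0.2, 0.5, -1.4]
gripper_width: 0.202
[ 0.60859866 -0.21246378  0.20671926] [0.05 0.35 1.65] [ 0.025 -0.087  0.02 ] 0.20282882993071266
[ 0.60862802 -0.21247894  0.20673666] [ 0.   -0.82  2.22] [ 0.067 -0.07  -0.026] 0.20148058007158795
[array([294.09173852, 205.11929324]), array([294.20947999, 202.10110699]), array([294.23907665, 201.34264696]), array([294.35811546, 198.29298945]), array([294.51847752, 194.18693613])]
```

View pics/w13.png

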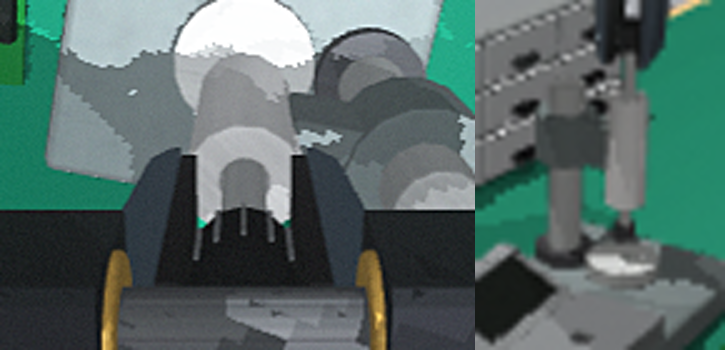

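View pics/side13.png

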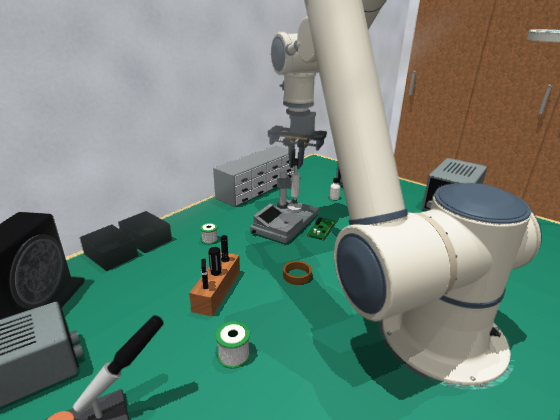

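The side view shows the foot clear of the anvil and the stylus upright in the stand at (224,248). The TCP has risen 14.7 mm since the grasp with no slip, and side forces are under 1 N. Handing in.

```bash
python3 - <<'E'
from pl import *
a=cv2.imread("pics/side0.png");b=cv2.imread("pics/side13.png")
d=cv2.absdiff(a,b)[225:320,180:250].max(2);print("stand diff px",(d>60).sum())
print(env.job_done());s=env.read_state();print(s["time"],s["position"],s["force"].round(2))
E
```

```text
stand diff px 1
the job is handed in; nothing more can be done
None
the job is handed in; nothing more can be done
```

I zeroed the gauge, put the stylus back in its hole, and handed the job in at about 20 s (limit 61 s) with the spindle held about 15 mm up. `job_done()` gives no verdict.

- **Zero key:** I pressed it with the stylus while the spindle stood on the anvil. The force rose to about 9 N, past the spring's 3.6 N, and travel stopped, so I took the key as fully in and held it about 0.3 s. I didn't check separately that it sprang back out after the stylus lifted.
- **Stylus:** It went back upright into its own hole and was let go. The final side view of the stand differs from the start picture by only 1 pixel.
- **Spindle:** I gripped the knob with 12 N and raised it 14.7 mm, measured from the arm's rise since the grasp. The wrist carried about 1.4–2.2 N vertically, roughly the spindle's weight, and side forces were under 1 N. The side view showed the foot clear of the anvil.

**Disagreement:** The wrist camera placed the knob about 2 mm from the top and side cameras' estimate. I centred the jaws from the pads seen in the wrist picture instead, and closing on the knob showed no side force.

**Other things:** I saw nothing else on the bench moved in the side view. I measured only the stand area against the start picture, and the robot arm hides part of the bench from the cameras.

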